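Close the seam welder's test nip and jog it with the green button

ROBOT

A 6-joint arm with a two-finger parallel gripper is mounted at the origin on the work surface. World frame = base frame: x ahead of the robot, y to its left, z up, the work surface at z = 0. Lengths are in mm, angles in rad, forces in N, time in s.
With the tool pointing down it reaches from about 250 to 800 mm from the base axis. Payload 3.9 kg.
Tool frame: the origin (TCP) lies at the very end of the fingers, on their centre line; the grasp point (between the pads) lies 19 mm behind it; x points along the fingers, y is the direction in which the jaws open and shut, and the axes are right-handed (so a half turn about x gives the same grasp; the last joint's range is limited). The gripper opens to 85 mm and grips with 20 to 120 N. Pads are 22 mm wide; open, the fingers measure 114 mm over their backs; the gripper's body (76 mm by 85 mm) begins 54 mm behind the grasp point. The pads swing forward as they close: fully open they stand 13 mm farther back than shut.
Start: joints at [1.161, 0.26, -0.138, 1.173, 0, 1.571], TCP at [209.168, 481.522, 231.304] pointing down, gripper open.
Joint ranges: [-2.78, 2.78], [-0.83, 1.72], [-1.28, 1.37], [-1.9, 2.12], [-1.57, 1.48], [-3.14, 3.14]. Speed limits (rad/s): [2.57, 2.57, 3.14, 3.14, 3.14, 3.14].

INTERFACE

Orientations are given as [roll, pitch, yaw] about the fixed x, y, z axes, in that order (R = Rz(yaw) Ry(pitch) Rx(roll)).
In Python, from cell import sensors, cams, sign_off gives the robot as it stands. The module is installed in compiled form; this text tells all that it offers.
- The arm moves only by the shell command python3 -m crank 'ROWS'. ROWS is a JSON object of lists of equal length, an entry for each row: "rotation": the turn, a rotation vector about the world's x, y, z in degrees, a list of three; "slide": the shift along the world's x, y, z in mm, a list of three; "hand": the finger opening in mm, from 0 to 85.4. In form: {"rotation": [[ax, ay, az], ...], "slide": [[x, y, z], ...], "hand": [hand, ...]}. A call has 1 to 20 rows; each row is the pose to reach, as a shift and turn from the pose commanded when the call began; what a row does not reach only later rows make up. A row lasts 1/8 s, in which the tool goes at most 62.5 mm and 10.7 degrees, less where a joint would pass 70% of its speed; a pose out of reach is approached as far as the arm can. A call with a gripper value outside its range is refused whole. The fingers move at their own pace and stop on an object; the grip force is fixed at half the most. Time passes only in rows, so rows that repeat a pose let the fingers close. It gives the time, the measured TCP pose, the force and the opening at its end, in the units of the state.
- sensors.get_obs(): the state, without advancing time (a new reading comes with each control period).
- cams.grab_frame(name): name is "scene" or "top"; returns (picture, depth): 480x640x3 uint8, red, green, blue; 480x640 float32, mm along the optical axis (not along the pixel's ray), 0 where there is no reading.
- cams.camera_info(name): a dict with "fov_y" (degrees; the focal length in pixels is half the picture's height over the tangent of half this angle, whatever the lens; pixels are square), "cx", "cy" (the principal point, pixels), "k1" (the pictures are not rectified: a ray, as slopes to the right and down, at radius r is drawn at 1 + k1 r^2 times it, then the intrinsics apply), "xyz" and "orientation" of the camera in the world. Camera axes: x right, y down, z forward; pixel columns grow to the right and rows downward; lengths in mm; the calibration is good to about 2 mm. A picture is of the moment at which its call begins. camera_info takes no time and is no camera call.
- sign_off(): hands the job in, once; it reports no verdict.
The state is a dict: "time_s": time; "qpos": joint angles; "dq": joint speeds; "tau": joint torques, N m; "position": TCP position; "tool_rot": TCP orientation; "contact_force": force on the tool from outside, world axes, zero at the start; "ft_torque": the same for the moment, N m; "gripper_width": finger opening in mm.
Only numpy, scipy, OpenCV 4.12 (cv2) and the standard library are available. Lean on these libraries where they do the work, as an engineer would, in place of code of your own. Each camera call takes 0.05 s, during which the arm holds its last target.

TASK

Push the lever with the black ball knob away from the robot, as far as it goes, so that the upper green roller comes fully down on the lower one. Then jog the drive: with the fingertips press the green button gently all the way down, keep it down for at least one second, and let go of it again with the roller still down. Do not touch the red, yellow and blue button boxes, pick nothing up, leave the green box where it lies and do not disturb the other things on the bench.

Things in the scene. Friction and masses are not known exactly. Their poses are not given: they have to be found in the camera images.
- nip: nip-roller unit, fixed on the table: steel base plate 220 x 120 x 12 mm, two cream cheeks up to 112 mm high, a green lower roller and, on the lever, a green upper roller. Origin on the table under the lever's pivot; its x axis points away from the lever towards the rollers, which is the way the lever is pushed; z up. The lever's pivot lies 100 mm above the origin and runs along the unit's y axis
- nip_lever (a joint): angle of the lever, rad: 0 = roller raised (lever leans 0.45 rad from upright towards the unit's -x, rollers apart), 0.9 = end stop, upper roller fully down on the lower one (lever leans 0.45 rad towards +x). It is stiff and stays where it is left; 2 to 6 N at the knob moves it
- lever_knob (a point): centre of the black ball knob, 30 mm across, at the top of the lever: a 12 mm round steel bar, 120 mm from the pivot to the ball's centre. The knob is about 208 mm above the table at either end of its swing and 220 mm half-way. With the roller raised, the bar's -x side (towards the robot) is free to push on
- cap_green (a point): centre of the top face of the green button, round, 36 mm across, standing 12 mm above its box (58 mm above the table when up)
- box_green: loose grey push-button box, 72 x 72 mm, 46 mm high, 0.5 kg, with one round green button in the middle of its top; origin at the centre of its underside, z up. All four boxes are alike but for the colour and lie anywhere among each other's places
- btn_green (a joint): how far the green button is pressed, m: 0 = up, 0.006 = fully down; a spring returns it (1.5 N to start, 4 N fully down)
- box_red: loose grey push-button box, 72 x 72 mm, 46 mm high, 0.5 kg, with one round red button in the middle of its top; origin at the centre of its underside, z up. All four boxes are alike but for the colour and lie anywhere among each other's places
- btn_red (a joint): how far the red button is pressed, m: 0 = up, 0.006 = fully down; a spring returns it (1.5 N to start, 4 N fully down)
- box_yellow: loose grey push-button box, 72 x 72 mm, 46 mm high, 0.5 kg, with one round yellow button in the middle of its top; origin at the centre of its underside, z up. All four boxes are alike but for the colour and lie anywhere among each other's places
- btn_yellow (a joint): how far the yellow button is pressed, m: 0 = up, 0.006 = fully down; a spring returns it (1.5 N to start, 4 N fully down)
- box_blue: loose grey push-button box, 72 x 72 mm, 46 mm high, 0.5 kg, with one round blue button in the middle of its top; origin at the centre of its underside, z up. All four boxes are alike but for the colour and lie anywhere among each other's places
- btn_blue (a joint): how far the blue button is pressed, m: 0 = up, 0.006 = fully down; a spring returns it (1.5 N to start, 4 N fully down)
- tape: loose orange roll of tape lying flat, 68 mm across, 24 mm high; origin at the centre of its underside
- jar: loose brass-coloured jar of eyelets with a black cap, 56 mm across, 70 mm high; origin at the centre of its underside
- nozzle: loose copper nozzle standing upright, 40 mm across at the foot, 60 mm high; origin at the centre of its underside
- seam_roller: loose hand seam roller lying on the table, wooden handle and yellow wheel, 170 mm long, 32 mm high; origin at its middle on the table, x along it towards the wheel
Things that resemble listed ones, but are neither listed nor needed, are in the scene too. What is shaped like the box_red but orange or purple is not meant.

How it is judged:
By the outcome, as a careful person would: the job done as asked, in the order asked, and still so for the second after the job is handed in, with the robot touching nothing.
It also fails if it takes over 51 s, if anything falls off the work surface, if the arm or the gripper's body presses on something with over 40 N, if the wrist force passes 120 N, or if a joint passes its speed limit or range.

## Working session

There is one attempt and no reset: what is moved stays moved. The work goes in short steps, Python scripts to look and compute and a shell command to move; the robot and the scene stay as the last step left them, time stands still between calls to the robot, and variables do not carry over. Pictures are saved under pics/ and viewed, and the job is handed in when it is done.

```bash
mkdir -p pics; cat > h.py <<'E'
import numpy as np,cv2
from scipy.spatial.transform import Rotation as R
from cell import sensors,cams
def cam(n):
    i=cams.camera_info(n); f=240/np.tan(np.radians(i['fov_y'])/2)
    return i,f,R.from_euler('xyz',i['orientation']).as_matrix(),np.array(i['xyz'],float)
def ray(n,u,v):
    i,f,M,o=cam(n); d=np.array([(u-i['cx'])/f,(v-i['cy'])/f]); s=d.copy()
    for _ in range(30): s=d/(1+i['k1']*(s@s))
    return o,M@np.array([s[0],s[1],1])
def onz(n,u,v,z):
    o,d=ray(n,u,v); return o+d*(z-o[2])/d[2]
def atd(n,u,v,dep):
    o,d=ray(n,u,v); return o+d*dep
def proj(n,p):
    i,f,M,o=cam(n); c=M.T@(np.array(p)-o); s=c[:2]/c[2]; s=s*(1+i['k1']*(s@s)); return s*f+[i['cx'],i['cy']]
E
python3 - <<'E'
from h import *
for n in('scene','top'):
    p,d=cams.grab_frame(n); np.savez('pics/'+n+'0.npz',p=p,d=d); cv2.imwrite('pics/'+n+'0.png',p[:,:,::-1]); print(n,cams.camera_info(n))
print(sensors.get_obs())
E
```

```text
scene {'fov_y': 48.19299642590471, 'cx': 318.53550466064627, 'cy': 240.24085458554958, 'k1': -0.024060224850911787, 'xyz': array([1025.13601615,   41.64532979,  909.87672692]), 'orientation': array([-2.55044326, -0.00979275,  1.66286389])}
top {'fov_y': 42.70565588889026, 'cx': 315.38046867910856, 'cy': 233.32955682574098, 'k1': -0.0907985016662953, 'xyz': array([ 253.18299003,   -4.89586982, 1222.29429628]), 'orientation': array([-2.91731766, -0.00494292, -1.63335015])}
{'time_s': 0.1, 'qpos': array([ 1.16097787e+00,  2.60656235e-01, -1.39258380e-01,  1.17270516e+00,
       -1.42515926e-05,  1.57075794e+00]), 'dq': array([ 2.79579451e-04, -3.19375757e-04,  2.97413245e-03,  1.36271459e-03,
        7.80812648e-04,  8.59046648e-05]), 'tau': array([ 6.53834995e-04, -4.06508267e+01,  2.54527438e+01,  1.00361364e-02,
        1.16710703e-04, -1.10921810e-06]), 'position': array([208.93820183, 480.95262832, 230.52133422]), 'tool_rot': array([-1.56301916,  1.56897282, -1.97279922]), 'contact_force': array([-0.12261002, -0.23058888,  0.05939606]), 'ft_torque': array([-0.02354913,  0.04307234,  0.02825762]), 'gripper_width': 85.28860103136154}
```

View pics/scene0.png

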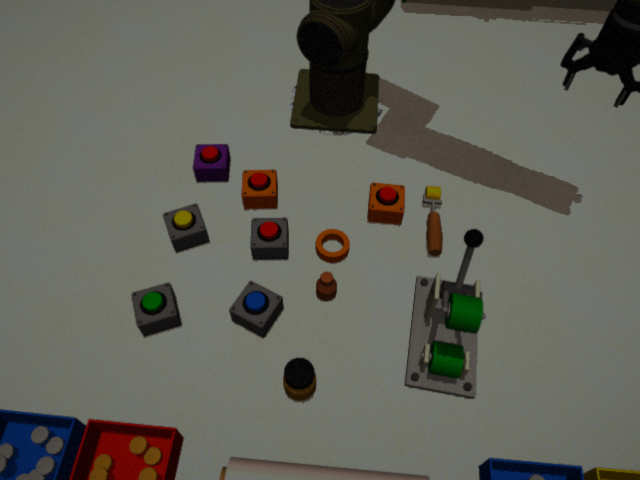

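View pics/top0.png

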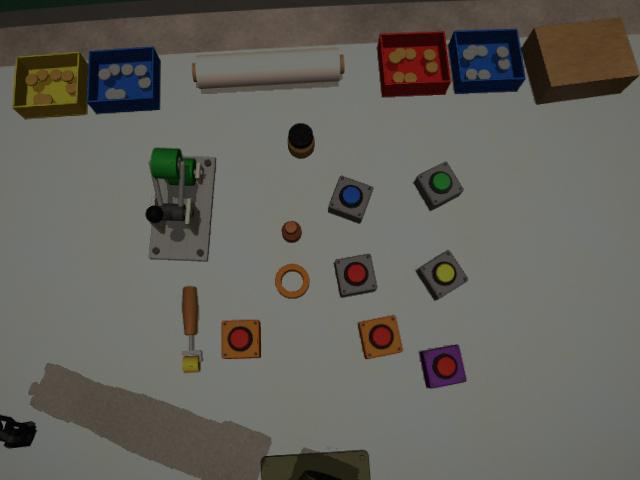

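Scene view: black knob at (474,238), green button at (152,301), red (269,231), yellow (184,219), blue (256,301). Top view: knob (154,214), green button (442,182). The red caps on the orange and purple boxes are decoys. Possible confusions: the black jar cap at (299,373) for the knob, and the green rollers at (465,312) and (447,358) for the green cap. I'll measure and take a close crop.

```bash
python3 - <<'E'
from h import *
D={n:np.load(f'pics/{n}0.npz') for n in('scene','top')}
def blob(n,m,u,v):
    k,l,s,c=cv2.connectedComponentsWithStats(m.astype(np.uint8)); i=1+np.argmin(np.hypot(*(c[1:]-[u,v]).T)+1e3*(s[1:,4]<40)); return c[i],s[i]
def two(a,b):
    o1,d1=ray('scene',*a);o2,d2=ray('top',*b)
    A=np.c_[d1,-d2]; t=np.linalg.lstsq(A,o2-o1,rcond=None)[0]; p,q=o1+d1*t[0],o2+d2*t[1]; return (p+q)/2,np.linalg.norm(p-q)
def hsv(n): return cv2.cvtColor(D[n]['p'],cv2.COLOR_RGB2HSV)
res={}
for n,kp,gp in(('scene',(474,238),(152,301)),('top',(154,214),(442,182))):
    h=hsv(n); g=(h[...,0]>45)&(h[...,0]<80)&(h[...,1]>150)&(h[...,2]>60)
    c,s=blob(n,g,*gp); print(n,'green',c,s,onz(n,*c,55))
    k=(h[...,2]<38); x,y=kp; w=np.zeros_like(k); w[y-12:y+13,x-13:x+14]=1
    ck,sk=blob(n,k&w,*kp); print(n,'knob',ck,sk, onz(n,*ck,208)); res[n]=(ck,c)
    dd=D[n]['d']
    print('depth pts', atd(n,*kp,dd[kp[1],kp[0]]),atd(n,*gp,dd[gp[1],gp[0]]))
print(two(res['scene'][0],res['top'][0]),two(res['scene'][1],res['top'][1]))
for q in((150,258),(208,261),(215,157)): print('plate',onz('top',*q,12))
for q in((417,277),(406,387),(474,396)): print('plate s',onz('scene',*q,12))
for q in((356,273),(446,272),(351,196)): print('other caps',onz('top',*q,58))
for n,(x,y),f in(('scene',(474,238),'a'),('scene',(152,301),'b'),('top',(180,205),'c'),('top',(442,182),'d')):
    D[n]
cr=lambda n,x,y:cv2.resize(D[n]['p'][y-60:y+60,x-60:x+60,::-1],(390,290),interpolation=cv2.INTER_CUBIC)
im=np.vstack([np.hstack([cr('scene',460,300),cr('scene',152,301)]),np.hstack([cr('top',180,205),cr('top',442,182)])])
cv2.imwrite('pics/crop1.png',np.clip(im*1.8,0,255).astype(np.uint8))
E
```

```text
scene green [151.54583333 300.1       ] [143 292  18  17 240] [ 610.31648237 -287.34078195   55.        ]
scene knob [472.81314879 238.88581315] [464 229  19  22 289] [528.67604936 248.54225487 208.        ]
depth pts [541.31459665 244.45252734 228.48189846] [ 614.53601462 -284.04760057   60.25546564]
top green [441.15420561 180.6682243 ] [433 173  17  16 214] [ 610.98130856 -285.20610818   55.        ]
top knob [156.9641791  213.45970149] [146 204  22  20 335] [535.37867894 244.74917232 208.        ]
depth pts [529.2067721  244.8771315  227.94058442] [ 607.59515863 -286.19316408   56.68298781]
(array([533.689218  , 244.80184764, 214.77991091]), np.float64(3.347109985818066)) (array([ 610.86086976, -285.88105281,   56.19414919]), np.float64(1.9013306899321312))
plate [497.92911633 307.63026346  12.        ]
plate [484.7632166  190.40729312  12.        ]
plate [704.34843612 170.82968653  12.        ]
plate s [490.62717685 192.21806132  12.        ]
plate s [710.25579258 171.52654867  12.        ]
plate s [715.24890893 286.87415849  12.        ]
other caps [ 435.17473506 -100.17037808   58.        ]
other caps [ 426.09696258 -273.87380391   58.        ]
other caps [ 589.03409265 -102.16963136   58.        ]
```

View pics/crop1.png

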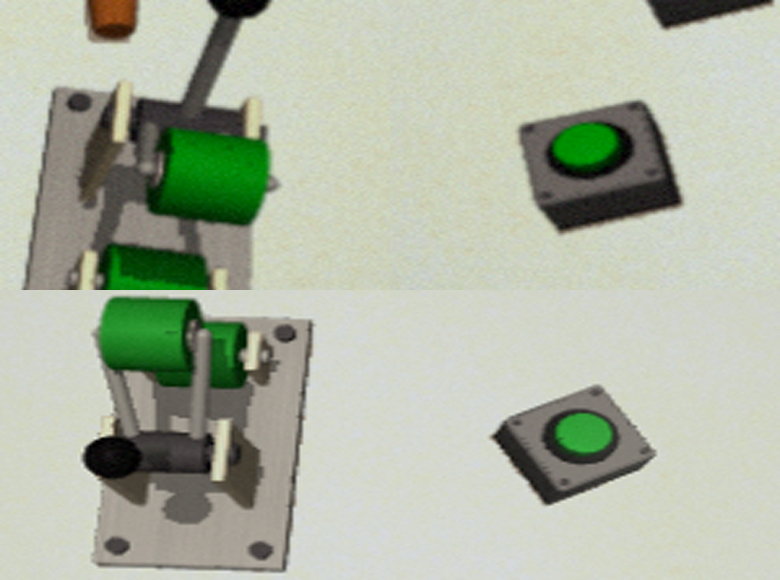

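```bash
python3 - <<'E'
from h import *
o=sensors.get_obs(); M=R.from_euler('xyz',o['tool_rot']).as_matrix(); print(M.round(3)); print(np.degrees(np.arctan2(M[1,1],M[0,1])))
E
```

```text
[[-0.001  0.398  0.917]
 [-0.002  0.917 -0.398]
 [-1.    -0.002  0.   ]]
66.52133104709289
```

```bash
python3 -m crank '{"rotation":[[0,0,5],[0,0,10],[0,0,18.2],[0,0,18.2],[0,0,18.2],[0,0,18.2],[0,0,18.2],[0,0,18.2],[0,0,18.2],[0,0,18.2],[0,0,18.2]],"slide":[[20,-40,10],[50,-80,10],[90,-120,10],[130,-160,10],[180,-200,10],[230,-225,10],[265,-231,10],[271,-231,-15],[271,-231,-35],[271,-231,-35],[271,-231,-35]],"hand":[0,0,0,0,0,0,0,0,0,0,0]}'
python3 - <<'E'
from h import *
for n in('scene','top'):
    p,d=cams.grab_frame(n); cv2.imwrite('pics/'+n+'1.png',p[:,:,::-1])
o=sensors.get_obs();print(o['position'],o['contact_force'],o['gripper_width'])
a=cv2.imread('pics/scene1.png')[150:420,380:620];b=cv2.imread('pics/top1.png')[100:370,80:320]
cv2.imwrite('pics/c1.png',np.clip(cv2.resize(np.hstack([a,b]),(800,450))*1.8,0,255).astype(np.uint8))
E
```

```text
time_s: 1.48
position: [480.2, 250.7, 196.8]
tool_rot: [0.603, 1.57, 0.511]
contact_force: [1.8, -0.2, 0.4]
gripper_width: -0.6
[480.59845167 250.95204986 197.34586567] [0.2247861  0.77729268 1.4188119 ] 0.08053643410069226
```

View pics/c1.png

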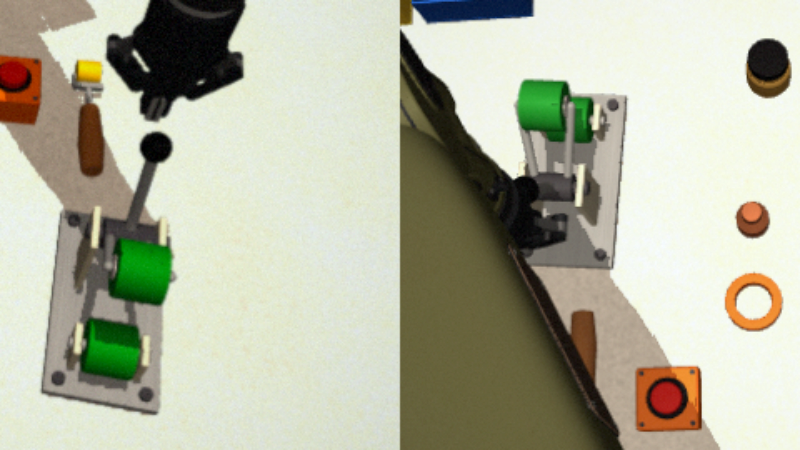

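The fingertips at crop (155,105) sit just behind the knob at (155,147), in line with the lever. I'll push along the unit's x axis.

```bash
python3 -m crank '{"rotation":[[0,0,0],[0,0,0],[0,0,0],[0,0,0],[0,0,0],[0,0,0],[0,0,0],[0,0,0],[0,0,0],[0,0,0],[0,0,0],[0,0,0],[0,0,0],[0,0,0]],"slide":[[10,-1,0],[20,-2,0],[28,-3,2],[36,-3,4],[44,-4,6],[52,-5,8],[60,-6,10],[68,-6,10],[76,-7,10],[84,-8,9],[92,-8,8],[100,-9,6],[108,-10,4],[114,-10,3]],"hand":[0,0,0,0,0,0,0,0,0,0,0,0,0,0]}'
python3 -m crank '{"rotation":[[0,0,0],[0,0,0],[0,0,0]],"slide":[[4,0,-1],[8,-1,-1],[12,-1,-2]],"hand":[0,0,0]}'
```

```text
time_s: 3.32
position: [593.5, 240.3, 198.5]
tool_rot: [-2.89, 1.568, -2.983]
contact_force: [-12.5, -0.1, 7.2]
gripper_width: -0.2
time_s: 3.7
position: [593.9, 240.3, 198.3]
tool_rot: [3.123, 1.548, 3.034]
contact_force: [-35.9, 2.7, 27.1]
gripper_width: -0.1
```

```bash
python3 -m crank '{"rotation":[[0,0,0]],"slide":[[-10,1,1]],"hand":[0]}'; python3 - <<'E'
from h import *
for n in('scene','top'):
    p,d=cams.grab_frame(n); cv2.imwrite('pics/'+n+'2.png',p[:,:,::-1])
o=sensors.get_obs();print(o['position'],o['contact_force'])
a=cv2.imread('pics/scene2.png')[180:420,380:580];b=cv2.imread('pics/top2.png')[100:340,80:280]
cv2.imwrite('pics/c2.png',np.clip(cv2.resize(np.hstack([a,b]),(800,480),interpolation=cv2.INTER_CUBIC)*1.8,0,255).astype(np.uint8))
E
```

```text
time_s: 3.82
position: [592.8, 240.5, 198.1]
tool_rot: [-2.92, 1.565, -3.011]
contact_force: [1.1, 0.2, -0.2]
gripper_width: -0.4
[593.47705574 240.64078063 198.28722346] [-9.00915325 -0.11453124  4.57869497]
```

View pics/c2.png

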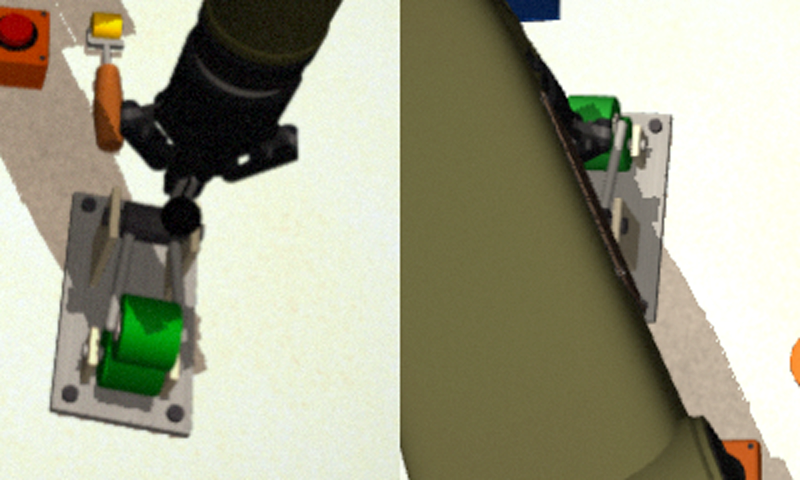

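```bash
python3 - <<'E'
from h import *
p=cv2.imread('pics/scene2.png'); h=cv2.cvtColor(p,cv2.COLOR_BGR2HSV)
for z in(208,215,220): print(z,onz('scene',470,288,z))
# predicted knob for various angles with pivot along axis
for px in (576,580,585):
  for a in(-.45,0,.25,.35,.45):
    print(px,a,proj('scene',[px+120*np.sin(a),240-.092*120*np.sin(a)-(px-585)*.09,100+120*np.cos(a)]).round(1))
E
```

```text
208 [618.65732209 238.31720931 208.        ]
215 [622.71124032 236.35574927 215.        ]
220 [625.60689619 234.95470638 220.        ]
576 -0.45 [470.8 236.2]
576 0 [471.8 259.7]
576 0.25 [470.6 277.7]
576 0.35 [469.8 285.5]
576 0.45 [468.9 293.5]
580 -0.45 [470.7 238.2]
580 0 [471.7 262. ]
580 0.25 [470.6 280. ]
580 0.35 [469.8 287.8]
580 0.45 [468.8 295.8]
585 -0.45 [470.6 240.8]
585 0 [471.6 264.7]
585 0.25 [470.5 282.9]
585 0.35 [469.7 290.8]
585 0.45 [468.7 298.8]
```

```bash
python3 -m crank '{"rotation":[[0,0,0],[0,0,0],[0,0,0],[0,0,0],[0,0,0],[0,0,0],[0,0,0],[0,0,0],[0,0,0],[0,0,0],[0,0,0]],"slide":[[-15,1,0],[-40,3,15],[-70,6,30],[-100,20,45],[-140,50,45],[-180,90,45],[-230,130,45],[-270,170,45],[-310,210,45],[-330,240,45],[-330,240,45]],"hand":[0,0,0,0,0,0,0,0,0,0,0]}'; python3 - <<'E'
from h import *
for n in('scene','top'):
    p,d=cams.grab_frame(n); np.savez('pics/'+n+'3.npz',p=p,d=d);cv2.imwrite('pics/'+n+'3.png',p[:,:,::-1])
a=cv2.imread('pics/scene3.png')[190:420,380:580];b=cv2.imread('pics/top3.png')[100:330,80:280]
cv2.imwrite('pics/c3.png',np.clip(cv2.resize(np.hstack([a,b]),(800,460),interpolation=cv2.INTER_CUBIC)*1.8,0,255).astype(np.uint8))
E
```

```text
time_s: 5.3
position: [265.7, 483.4, 243.3]
tool_rot: [0.986, 1.568, 0.897]
contact_force: [0.4, -0.2, -0.7]
gripper_width: 0.0
```

View pics/c3.png

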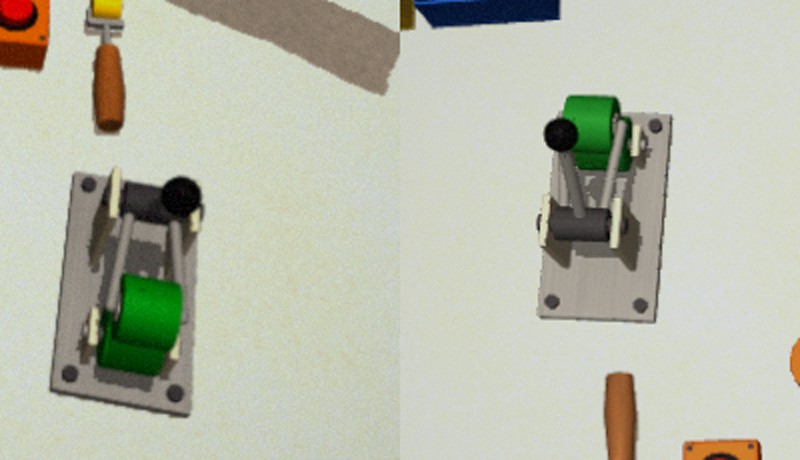

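```bash
cat > kn.py <<'E'
from h import *
from scipy.optimize import least_squares
def knob(n,k,kp):
    p=np.load(f'pics/{n}{k}.npz')['p']; x,y=kp
    v=p.max(2)[y-16:y+17,x-16:x+17]; m=(v<45).astype(np.uint8)
    m=cv2.morphologyEx(m,cv2.MORPH_OPEN,np.ones((7,7)))
    (c,r)=cv2.minEnclosingCircle(cv2.findContours(m,0,1)[0][0]); M=cv2.moments(m,True)
    return np.array([M['m10']/M['m00']+x-16,M['m01']/M['m00']+y-16]),r,m.sum()
E
python3 - <<'E'
from kn import *
obs=[]
for n,k,kp in(('scene',0,(474,238)),('top',0,(154,214)),('scene',3,(470,288)),('top',3,(160,167))):
    c,r,s=knob(n,k,kp); print(n,k,c.round(1),round(r,1),s); obs.append((n,k,c))
def K(px,py,a): return [px+120*np.sin(a)*.9958,py-.0916*120*np.sin(a),100+120*np.cos(a)]
def f(q): return np.r_[[ (proj(n,K(q[0],q[1],-.45 if k==0 else q[2]))-c) for n,k,c in obs]].ravel()
for z in(0,):
    s=least_squares(f,[582,240,.4]); print(s.x,s.fun.round(1))
f2=lambda q:np.r_[[ (proj(n,K(q[0],q[1],q[3] if k==0 else q[2]))-c) for n,k,c in obs]].ravel()
s=least_squares(f2,[582,240,.4,-.4]); print(s.x,s.fun.round(1))
E
```

```text
scene 0 [472.9 238.6] 10.4 270
top 0 [158.9 214.6] 14.1 452
scene 3 [466.2 290.4] 15.2 489
top 3 [163.8 170.7] 15.3 327
[5.81527528e+02 2.37767452e+02 3.31159716e-01] [-3.8  0.4 -0.7  2.1  2.  -3.4 -1.7 -5.6]
[ 5.46079654e+02  2.41611449e+02  6.31047361e-01 -1.08829105e-01] [-1.8 -1.7 -2.4 -1.6 -0.2 -0.3  0.  -0.5]
```

```bash
python3 - <<'E'
from kn import *
obs=[('scene',0,(473.9,238.2)),('top',0,(154.2,214.1)),('scene',3,(470.5,287.5)),('top',3,(160.5,167))]
def K(px,py,a): return [px+120*np.sin(a)*.9958,py-.0916*120*np.sin(a),100+120*np.cos(a)]
for fix in(1,0):
    f2=lambda q:np.r_[[ (proj(n,K(q[0],q[1],(-.45 if fix else q[3]) if k==0 else q[2]))-c) for n,k,c in obs]].ravel()
    s=least_squares(f2,[582,240,.4,-.4]); print(s.x,s.fun.round(1))
for a in(.25,.35,.45): print(a,[proj(n,K(581.5,240,a)).round(1) for n in('scene','top')])
for n,u,v in (('top',160.5,167),('scene',470.5,287.5)): print(onz(n,u,v,208),onz(n,u,v,212))
# rollers
for k in(0,3):
  for n in('scene','top'):
    p=np.load(f'pics/{n}{k}.npz'); d=p['d']; print(n,k)
for (u,v) in ((455,340),(455,347),(447,363)): print('s3',atd('scene',u,v,np.load('pics/scene3.npz')['d'][v,u]))
for (u,v) in ((177,155),(177,165),(175,180)): print('t3',atd('top',u,v,np.load('pics/top3.npz')['d'][v,u]))
E
```

```text
[ 5.82566756e+02  2.42773506e+02  3.16939960e-01 -4.00000000e-01] [-1.6  1.6  1.1  2.1  1.2 -0.7 -1.4 -1.5]
[ 5.66127103e+02  2.44218484e+02  4.52208368e-01 -2.85383560e-01] [-0.6  0.1  0.3  0.   0.2  0.4 -0.6  0.4]
0.25 [array([470.3, 280.8]), array([160. , 169.8])]
0.35 [array([469.5, 288.6]), array([161.1, 164.2])]
0.45 [array([468.5, 296.6]), array([162.3, 159.1])]
[619.0754966  238.37328318 208.        ] [617.63255245 237.41391999 212.        ]
[617.72589321 239.12119252 208.        ] [620.04772613 237.9957763  212.        ]
scene 0
top 0
scene 3
top 3
s3 [669.29173064 230.73477677 130.14449657]
s3 [679.56473339 230.99135977 126.78859438]
s3 [682.93717137 230.81320384  67.48378866]
t3 [670.28511947 226.29380082 126.85427795]
t3 [651.76828053 227.32092696 122.6988208 ]
t3 [644.22954339 245.4671344   57.0292095 ]
```

```bash
python3 - <<'E'
from kn import *
print(onz('top',171.7,212.3,104)); d=np.load('pics/top3.npz')['d']; print(atd('top',171,212,d[212,171]))
for u,v in((150,212),(193,213)): print('pin',onz('top',u,v,100))
# scene shaft: crop px
for u,v in((456,292),(452,290),(437,290)): 
    dd=np.load('pics/scene3.npz')['d']; print('s',onz('scene',u,v,110),atd('scene',u,v,dd[v,u]))
for k in (0,3):
  for n,w in(('scene',(400,600,200,420)),('top',(140,230,130,270))):
    z=np.load(f'pics/{n}{k}.npz');h=cv2.cvtColor(z['p'],cv2.COLOR_RGB2HSV)
    P=[]
    for v in range(w[2],w[3]):
      for u in range(w[0],w[1]):
        if 45<h[v,u,0]<80 and h[v,u,1]>150 and z['d'][v,u]>0: P.append(atd(n,u,v,z['d'][v,u]))
    P=np.array(P); np.savez(f'pics/rp_{n}{k}.npz',P=P); 
    t=P[P[:,2]>85]; c=(t[:,0]-581)*.9958-(t[:,1]-240)*.0916; print(n,k,'upper: x along rel',np.percentile(c,[1,50,99]).round(1),'z',np.percentile(t[:,2],[1,99]).round(1), 'low z99',np.percentile(P[P[:,2]<85][:,2],[50,99]).round(1))
E
```

```text
[564.81697758 242.23706752 104.        ]
[561.72958436 240.57475318 117.4586427 ]
pin [569.13986278 284.68284655 100.        ]
pin [562.01049052 202.52298906 100.        ]
s [571.98128218 241.51918766 110.        ] [582.43725655 236.90735029 128.45614738]
s [568.75756928 234.91191718 110.        ] [572.18568699 233.46018208 116.00832838]
s [571.21551903 209.44256703 110.        ] [572.88690952 208.82471719 112.94524341]
scene 0 upper: x along rel [-39.7  71.4  87.7] z [154.9 220.9] low z99 [65.9 72.9]Traceback (most recent call last):
  File "<stdin>", line 13, in <module>
  File "h.py", line 14, in atd
    o,d=ray(n,u,v); return o+d*dep
        ~~~^^^^^^^
  File "h.py", line 8, in ray
    i,f,M,o=cam(n); d=np.array([(u-i['cx'])/f,(v-i['cy'])/f]); s=d.copy()
            ~~~^^^
  File "h.py", line 5, in cam
    i=cams.camera_info(n); f=240/np.tan(np.radians(i['fov_y'])/2)
ValueError: time passes only in moves, steps and waits
```

Pivot from its pins is (566,243). Free fit of the knob gives 0.45 rad final lean, and the push ended against a hard stop (36 N), so the lever is fully over. Now to the green button at about (611,-286).

```bash
python3 -m crank '{"rotation":[[0,0,0],[0,0,0],[0,0,0],[0,0,0],[0,0,0],[0,0,0],[0,0,0],[0,0,0],[0,0,0],[0,0,0],[0,0,0],[0,0,0],[0,0,0],[0,0,0],[0,0,0],[0,0,0],[0,0,0],[0,0,0],[0,0,0],[0,0,0]],"slide":[[15,-55,15],[30,-110,20],[45,-165,20],[60,-220,20],[75,-275,20],[90,-330,20],[105,-385,20],[120,-440,20],[135,-490,20],[160,-540,20],[190,-590,20],[220,-640,20],[250,-685,20],[285,-725,10],[320,-755,-20],[345,-769,-60],[345,-769,-100],[345,-769,-140],[345,-769,-150],[345,-769,-150]],"hand":[0,0,0,0,0,0,0,0,0,0,0,0,0,0,0,0,0,0,0,0]}'; python3 - <<'E'
from h import *
for n in('scene','top'):
    p,d=cams.grab_frame(n); cv2.imwrite('pics/'+n+'4.png',p[:,:,::-1])
a=cv2.imread('pics/scene4.png')[210:370,80:240];b=cv2.imread('pics/top4.png')[120:280,360:520]
cv2.imwrite('pics/c4.png',np.clip(cv2.resize(np.hstack([a,b]),(800,400),interpolation=cv2.INTER_CUBIC)*1.8,0,255).astype(np.uint8))
o=sensors.get_obs();print(o['position'],o['contact_force'])
c=proj('scene',o['position']);print(c,proj('top',o['position']))
E
```

```text
time_s: 7.9
position: [610.6, -289.4, 93.5]
tool_rot: [-2.925, 1.57, -3.019]
contact_force: [0.3, 0.9, 0.9]
gripper_width: -0.3
[ 612.20052388 -289.60392338   95.49008132] [-0.61214481  0.37500218  0.13698123]
[144.11107382 290.01336607] [447.56241726 173.56508364]
```

View pics/c4.png

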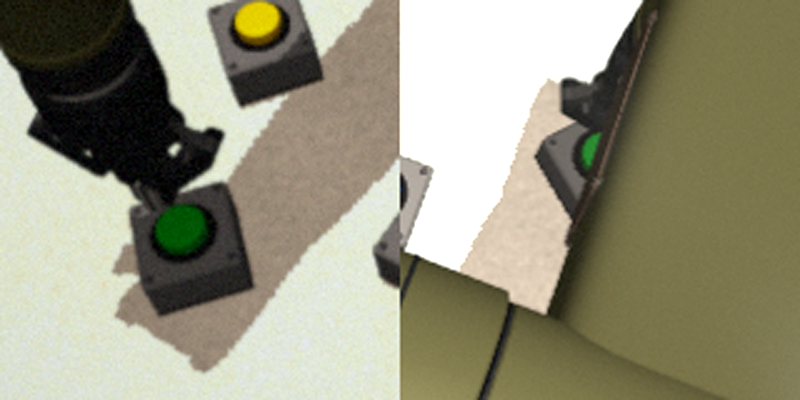

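View pics/scene4.png

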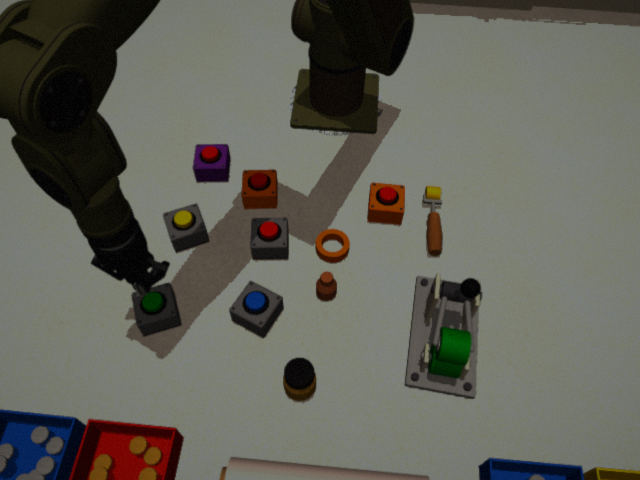

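Fingertips are just above the green cap (scene (152,301)). The lever is still over, with the knob at (470,288). Descend with a +4 mm y correction.

```bash
python3 -m crank '{"rotation":[[0,0,0],[0,0,0],[0,0,0],[0,0,0],[0,0,0],[0,0,0]],"slide":[[0,4,0],[0,4,-10],[0,4,-20],[0,4,-28],[0,4,-33],[0,4,-33]],"hand":[0,0,0,0,0,0]}'
python3 -m crank '{"rotation":[[0,0,0],[0,0,0],[0,0,0],[0,0,0]],"slide":[[0,0,-2],[0,0,-4],[0,0,-5],[0,0,-5]],"hand":[0,0,0,0]}'; python3 -c "
from h import *
o=sensors.get_obs();print(o['position'],o['contact_force'])"
```

```text
time_s: 8.75
position: [610.7, -284.3, 59.5]
tool_rot: [2.824, 1.569, 2.732]
contact_force: [-0.8, -0.2, -0.2]
gripper_width: 0.4
time_s: 9.25
position: [611.5, -284.7, 55.7]
tool_rot: [-0.409, 1.57, -0.501]
contact_force: [-0.1, -0.1, 2.5]
gripper_width: 0.3
[ 611.51077391 -284.66692088   55.73889336] [-0.09765974 -0.11076398  2.52144889]
```

Contact, with the spring partly compressed. I'll go down until the force rises above 4 N.

```bash
python3 -m crank '{"rotation":[[0,0,0],[0,0,0],[0,0,0]],"slide":[[0,0,-2],[0,0,-4],[0,0,-4]],"hand":[0,0,0]}'
python3 -m crank '{"rotation":[[0,0,0],[0,0,0],[0,0,0]],"slide":[[0,0,-1],[0,0,-2],[0,0,-2]],"hand":[0,0,0]}'
```

```text
time_s: 9.62
position: [611.6, -284.7, 52.1]
tool_rot: [-0.375, 1.57, -0.468]
contact_force: [-1.0, -0.5, 6.1]
gripper_width: -0.1
time_s: 10.0
position: [611.6, -284.7, 51.9]
tool_rot: [-0.372, 1.569, -0.464]
contact_force: [-3.2, 1.9, 14.7]
gripper_width: -0.3
```

Bottomed out: z is stuck at 52 while the force climbs to 15 N. Hold for 1.5 s, then release straight up.

```bash
python3 -m crank '{"rotation":[[0,0,0],[0,0,0],[0,0,0],[0,0,0],[0,0,0],[0,0,0],[0,0,0],[0,0,0],[0,0,0],[0,0,0],[0,0,0],[0,0,0]],"slide":[[0,0,0],[0,0,0],[0,0,0],[0,0,0],[0,0,0],[0,0,0],[0,0,0],[0,0,0],[0,0,0],[0,0,0],[0,0,0],[0,0,0]],"hand":[0,0,0,0,0,0,0,0,0,0,0,0]}'
python3 -m crank '{"rotation":[[0,0,0],[0,0,0],[0,0,0],[0,0,0],[0,0,0],[0,0,0],[0,0,0],[0,0,0],[0,0,0],[0,0,0],[0,0,0],[0,0,0]],"slide":[[0,0,2],[0,0,6],[0,0,12],[0,0,30],[0,0,60],[0,0,110],[-30,0,160],[-80,0,200],[-130,20,200],[-180,40,200],[-230,60,200],[-230,60,200]],"hand":[0,0,0,0,0,0,0,0,0,0,0,0]}'
python3 - <<'E'
from h import *
for n in('scene','top'):
    p,d=cams.grab_frame(n); np.savez('pics/'+n+'5.npz',p=p,d=d); cv2.imwrite('pics/'+n+'5.png',p[:,:,::-1])
print(sensors.get_obs()['contact_force'])
a=cv2.imread('pics/scene5.png');b=cv2.imread('pics/top5.png')
cv2.imwrite('pics/c5.png',cv2.resize(np.hstack([a,b]),(800,300),interpolation=cv2.INTER_AREA))
# differences vs start / vs lever-after frame
for n in('scene','top'):
    for k in(0,3):
        q=np.load(f'pics/{n}5.npz')['p'];r=np.load(f'pics/{n}{k}.npz')['p']; H=lambda x:cv2.cvtColor(x,cv2.COLOR_RGB2HSV)
        for nm,lo,hi in(('green',45,80),('yellow',22,35),('blue',100,125),('copper/orange',4,16)):
            out=[]
            for im in(r,q):
                h=H(im);m=((h[...,0]>lo)&(h[...,0]<hi)&(h[...,1]>140)&(h[...,2]>60)).astype(np.uint8)
                l=cv2.connectedComponentsWithStats(m); out.append([tuple(c.round(1)) for c,s in zip(l[3][1:],l[2][1:]) if s[4]>60])
            print(n,k,nm,out) if k==3 else None
E
```

```text
time_s: 11.5
position: [611.6, -284.7, 51.9]
tool_rot: [-0.379, 1.569, -0.471]
contact_force: [-3.8, 0.7, 14.5]
gripper_width: 0.0
time_s: 13.0
position: [376.0, -221.9, 248.5]
tool_rot: [2.708, 1.565, 2.615]
contact_force: [1.3, -0.9, 0.1]
gripper_width: 0.1
[ 0.5206301  -0.2637178   0.93941388]
scene 3 green [[(np.float64(151.6), np.float64(300.1)), (np.float64(456.0), np.float64(342.5))], [(np.float64(151.5), np.float64(300.2)), (np.float64(456.0), np.float64(342.5))]]
scene 3 yellow [[(np.float64(433.4), np.float64(190.4)), (np.float64(182.4), np.float64(217.4)), (np.float64(614.3), np.float64(471.1))], [(np.float64(433.5), np.float64(190.4)), (np.float64(181.0), np.float64(217.7)), (np.float64(614.3), np.float64(471.0))]]
scene 3 blue [[(np.float64(254.9), np.float64(300.0)), (np.float64(31.1), np.float64(444.0)), (np.float64(519.4), np.float64(470.7)), (np.float64(552.8), np.float64(476.9))], [(np.float64(254.9), np.float64(300.0)), (np.float64(31.0), np.float64(444.0)), (np.float64(519.9), np.float64(470.7)), (np.float64(552.4), np.float64(476.7))]]
scene 3 copper/orange [[(np
[... 1081 characters left out ...]
 (np.float64(351.0), np.float64(194.7))]]
top 3 copper/orange [[(np.float64(583.9), np.float64(35.0)), (np.float64(562.1), np.float64(55.8)), (np.float64(576.0), np.float64(72.9)), (np.float64(291.0), np.float64(230.2)), (np.float64(291.7), np.float64(280.6)), (np.float64(189.1), np.float64(309.8)), (np.float64(380.3), np.float64(336.2)), (np.float64(239.7), np.float64(338.7))], [(np.float64(571.5), np.float64(34.1)), (np.float64(549.4), np.float64(37.2)), (np.float64(616.4), np.float64(62.5)), (np.float64(290.9), np.float64(230.2)), (np.float64(291.7), np.float64(280.5)), (np.float64(189.5), np.float64(309.8)), (np.float64(379.9), np.float64(336.9)), (np.float64(240.1), np.float64(338.3))]]
```

View pics/c5.png

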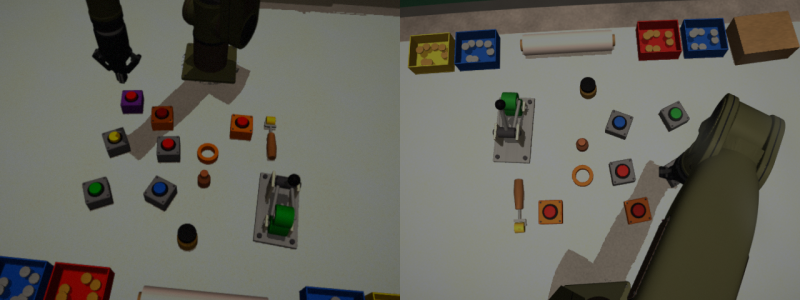

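```bash
python3 -c "
from cell import sign_off
print(sign_off())"
```

```text
the job is handed in; nothing more can be done
None
```

I pushed the lever to its end stop, pressed the green button all the way down for about 1.5 s, and let go. I then handed the job in at about 13 s with the arm clear of everything.

- **Lever:** The push ended against a hard stop at about 36 N sideways (45 N in total), with the tool no longer moving. My first estimate of the pivot disagreed, giving a lean of only about 0.32 to 0.35 rad. Locating the pivot from its pins at x ≈ 566 mm resolved this: the two-view fit then gave 0.45 rad, which is the end stop. The same fit says the lever started about 0.17 rad in from fully raised. I could not see whether the two rollers actually touch, so "fully down" rests on the fit and the hard stop.
- **Green button:** It bottomed out at tool height z ≈ 52 mm with about 15 N, and came back up on release. The green cap is within 0.2 pixels of its earlier position in both views, so the box stayed put.
- **Other things:** The lever and roller were unchanged after the release (upper roller within 1 pixel). The coloured things I compared from before to after the press were unchanged, except for three readings:
  - The yellow button's cap read 1.4 pixels off in the scene view. It was hidden by the arm in the top view, so I could not confirm it there. I put the shift down to the arm's shadow, since the tool passed well above that box.
  - The cardboard box at the far edge read differently in the top view. The arm never went near it.
  - I checked the red buttons and the jar only by eye.

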